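Lock the lint strainer's lid and click on its vent cap

TASK

The washing machine's lint strainer has been cleaned and its clear lid laid back on: lock the lid by turning each of the three blue clamp bolts clockwise to its end stop, so that the bars point to the middle. Then take the blue vent cap and press it down squarely onto the stud in the middle of the lid until it clicks, and keep pressing so that the rubber seal under it stays squeezed; finish like that, with the fingers still on the cap and pushing it down firmly, not letting go. Leave the sink plug, the cream pot and the nail brush where they are.

Things in the scene. Friction and masses are not known exactly. Their poses are not given: they have to be found in the camera images.
- bolt_1 (a joint): turn of the clamp bolt on the strainer's own -x side, rad: 0 = open (bar along the lid's edge, tongue off the lid); grows clockwise seen from above; hard stop at 1.571 = locked (bar and tongue point to the stud in the middle of the lid). Starts part-turned, stays where left, turns against about 0.1 N m
- bolt_2 (a joint): the same for the bolt 120 degrees counter-clockwise (seen from above) from bolt_1
- bolt_3 (a joint): the same for the bolt 120 degrees clockwise (seen from above) from bolt_1
- bolt_1_grip (a point): grip point of bolt_1, on its upright axis, 6 mm under the top of its blue T-bar, 87 mm above the worktop. The bar is 46 mm long along this point's x, 11.5 mm thick along y, 22 mm high; 19 mm below this point lies the top of a steel tongue, 13 mm wide, reaching 35 mm out along +x. x turns with the bolt; z is up
- bolt_2_grip (a point): grip point of bolt_2, on its upright axis, 6 mm under the top of its blue T-bar, 87 mm above the worktop. The bar is 46 mm long along this point's x, 11.5 mm thick along y, 22 mm high; 19 mm below this point lies the top of a steel tongue, 13 mm wide, reaching 35 mm out along +x. x turns with the bolt; z is up
- bolt_3_grip (a point): grip point of bolt_3, on its upright axis, 6 mm under the top of its blue T-bar, 87 mm above the worktop. The bar is 46 mm long along this point's x, 11.5 mm thick along y, 22 mm high; 19 mm below this point lies the top of a steel tongue, 13 mm wide, reaching 35 mm out along +x. x turns with the bolt; z is up
- strainer: the washing machine's lint strainer: a shallow grey pot 120 mm across with a clear lid (rim 59 mm above the worktop), three blue clamp bolts round the lid, their axes 72 mm from its own, and two hose tails along its own y, 204 mm overall. Stands fast. Origin: centre of its underside, z up. Behind it a wall cabinet hangs: front at x = 0.62 m, underside 0.51 m above the worktop
- stud_seat (a point): foot of the vent stud, on the strainer's axis, 63 mm above the worktop; -x points to bolt_1, z up. The light-grey stud rises 19 mm from here, 19 mm in diameter with a domed nose; four sprung catches round it, 9 mm up, bulge to 27 mm diameter and spring in when the cap's lip is pushed over them
- seal: black rubber seal ring lying round the foot of the stud, 45 mm outside, 27 mm inside, its top 3 mm above stud_seat; origin at the centre of its underside. Pressed from above it gives up to 2.5 mm, at 4 N per mm, and goes down with the cap
- cap: blue push-on vent cap, 35 g, standing mouth down on the worktop. Origin: centre of its underside, z up. Ribbed skirt 50 mm in diameter up to a flat shoulder at z = 24 mm, then a round ribbed finger grip 28 mm in diameter from 24 to 48 mm. Mouth 24 mm wide with a snap lip 3 mm high; bore behind it 28 mm wide, to 20 mm deep
- stud_tip (a point): top of the stud, 19 mm above stud_seat. Height of the cap's origin over stud_seat as it goes on: 13 mm, lip meets the catches; a push of some 9 to 14 N peaks at about 11 mm; by 8 mm the push drops to nothing and the cap is drawn down over the catches (click); 3 mm, meets the seal; 0.5 mm, seal fully squeezed (10 N). Let go, the clipped cap sits at just under 3 mm
- sink_plug: black rubber sink plug, round, 45 mm across and 16 mm high, with a small wire loop on top (29 mm overall); a bystander, origin at the centre of its underside
- cream_pot: small round pot of hand cream, white with a tan lid, 50 mm across and 28 mm high; a bystander, origin at the centre of its underside
- nail_brush: white nail brush with blue bristles, 30 x 85 x 23 mm, long along its own y; a bystander, origin at the centre of its underside
There are look-alikes about, which are no part of the job. Several things have the shape of the cap; the one meant has the colours described above.

How it is judged:
On the way, in this order (a step that is already met when the one before it is completed fails the run):
1. all three clamp bolts are turned to their end stops, before the cap is on (value of joint each of bolt_1, bolt_2, bolt_3 above 1.48 rad), for 0.2 s.
2. the cap has clicked onto the stud, with the bolts still locked (all of step 1 and horizontal distance between cap and stud_seat below 0.003 m and angle between cap's own z axis and vertical below 0.08 rad and z of cap in the frame of stud_seat below 0.0035 m), for 0.2 s.
At the end, for the whole second after the job is handed in: Bolts all past 1.48 rad; cap clipped on the stud, within 3 mm of its axis, upright within 0.08 rad, its underside under 2.5 mm above the stud's foot; fingers still on it (over 3 N), pressing it on the seal with over 4 N, through the last second (all of step 1 and horizontal distance between cap and stud_seat below 0.003 m and angle between cap's own z axis and vertical below 0.08 rad and z of cap in the frame of stud_seat between -0.002 and 0.0025 m and contact force between cap and seal above 4 N and contact force between the fingers and cap above 3 N); the arm keeps its last pose, push and grip.
It fails at once if the sink plug is pushed more than 25 mm from its place or tipped over (distance of sink_plug from where it was at the start of the episode above 0.025 m or angle between sink_plug's own z axis and vertical above 0.5 rad).
It fails at once if the cream pot is pushed more than 25 mm from its place or tipped over (distance of cream_pot from where it was at the start of the episode above 0.025 m or angle between cream_pot's own z axis and vertical above 0.5 rad).
It fails at once if the nail brush is pushed more than 25 mm from its place or tipped over (distance of nail_brush from where it was at the start of the episode above 0.025 m or angle between nail_brush's own z axis and vertical above 0.5 rad).
It also fails if it takes over 72 s, if anything falls off the work surface, if the arm or the gripper's body presses on something with over 40 N, if the wrist force passes 120 N, or if a joint passes its speed limit or range.

ROBOT

A 7-joint arm with a two-finger parallel gripper is mounted at the origin on a cart in front of the work surface, level with it; the furniture and walls round the work are solid. World frame = base frame: x ahead of the robot, y to its left, z up, the work surface at z = 0. Lengths are in m, angles in rad, forces in N, time in s.
With the tool pointing down it reaches from about 0.425 to 0.825 m from the base axis. Payload 3.6 kg.
Tool frame: the origin (TCP) lies midway between the tips of the shut fingers; the grasp point (between the pads) lies 19 mm behind it; z points along the fingers, y is the direction in which the jaws open and shut (so a half turn about z gives the same grasp; the last joint's range is limited). The gripper opens to 93 mm and grips with 3 to 60 N. Pads are 15 mm wide; open, the fingers measure 128 mm over their backs; the gripper's body (75 mm by 188 mm) begins 65 mm behind the grasp point.
Start: joints at [1.276, 0.615, -0.013, 1.423, 0.008, 1.103, -0.04], TCP at [0.172, -0.627, 0.219] pointing down, gripper open.
Joint ranges: [-3.12, 3.12], [-0.3, 2.06], [-1.34, 1.32], [0.26, 2.42], [-1.36, 4.5], [0.01, 1.98], [-2.84, 2.84]. Speed limits (rad/s): [2.79, 2.79, 3.14, 3.14, 3.14, 3.14, 3.14].

INTERFACE

Orientations are given as a rotation vector (axis times angle).
In Python, from plant import env gives the robot as it stands. The module is installed in compiled form; this text tells all that it offers.
- The arm moves only by the shell command python3 -m inch 'ROWS' [FORCE]. ROWS is JSON, a list of rows, each an object with "angular": the turn, a rotation vector about the world's x, y, z in rad, a list of three; "offset": the shift along the world's x, y, z in cm, a list of three; "grip": the finger opening in cm, from 0 to 9.3. A call has 1 to 20 rows; each row is the pose to reach, as a shift and turn from the pose commanded when the call began; what a row does not reach only later rows make up. A row lasts 1/8 s, in which the tool goes at most 62.5 mm and 10.7 degrees, less where a joint would pass 70% of its speed; a pose out of reach is approached as far as the arm can. A call with a gripper value outside its range is refused whole. The fingers move at their own pace and stop on an object; FORCE is the grip in N (left out, the last holds). Time passes only in rows, so rows that repeat a pose let the fingers close. It gives the time, the measured TCP pose, the force and the opening at its end, in the units of the state.
- env.state(): the state, without advancing time (a new reading comes with each control period).
- env.capture(name): name is "side" or "top" or "wrist"; returns the picture (420x560x3 uint8, red, green, blue); there is no depth.
- env.camera_model(name): a dict with "mtx" (3x3 intrinsics, pixels), "k1" (the pictures are not rectified: a ray, as slopes to the right and down, at radius r is drawn at 1 + k1 r^2 times it, then the intrinsics apply), "R" (3x3) and "t" (3): a world point X has camera coordinates R X + t. Camera axes: x right, y down, z forward; pixel columns grow to the right and rows downward; lengths in m; the calibration is good to about 2 mm. A picture is of the moment at which its call begins: read the wrist's pose just before it. camera_model takes no time and is no camera call; for the wrist camera it gives the pose at the moment of the call.
- env.hand_in(): hands the job in, once; it reports no verdict.
The state is a dict: "time": time; "joints": joint angles; "qvel": joint speeds; "tau": joint torques, N m; "tool_pos": TCP position; "orientation": TCP orientation; "force": force on the tool from outside, world axes, zero at the start; "moment": the same for the moment, N m; "gripper_width": finger opening in m.
Only numpy, scipy, OpenCV 4.12 (cv2) and the standard library are available. Lean on these libraries where they do the work, as an engineer would, in place of code of your own. Each camera call takes 0.05 s, during which the arm holds its last target. There are 200 camera calls.

## Working session

There is one attempt and no reset: what is moved stays moved. The work goes in short steps, Python scripts to look and compute and a shell command to move; the robot and the scene stay as the last step left them, time stands still between calls to the robot, and variables do not carry over. Pictures are saved under pics/ and viewed, about 8 in all and at most 12, crops included, and the job is handed in when it is done.

```bash
mkdir -p pics; cat > h.py <<'E'
import numpy as np, cv2
from plant import env
def save(n,im): cv2.imwrite('pics/'+n+'.png',im[:,:,::-1])
def ray(m,u,v):
    K=np.array(m['mtx']);R=np.array(m['R']);t=np.array(m['t'])
    d=np.linalg.inv(K)@[u,v,1.];s=d[:2].copy()
    for _ in range(20): s=d[:2]/(1+m['k1']*(s@s))
    return -R.T@t, R.T@np.array([s[0],s[1],1.])
def onplane(m,u,v,z):
    c,d=ray(m,u,v); return c+d*(z-c[2])/d[2]
def proj(m,X):
    R=np.array(m['R']);t=np.array(m['t']);p=R@np.asarray(X,float)+t;s=p[:2]/p[2]
    s=s*(1+m['k1']*(s@s)); return (np.array(m['mtx'])@[s[0],s[1],1])[:2]
E
python3 - <<'E'
from h import *
s=env.state();print({k:np.round(v,3) for k,v in s.items()})
a=[env.capture('top'),env.capture('side')]
for n,i in zip(('top','side'),a):
    save(n+'0',i);m=env.camera_model(n);print(n,-np.array(m['R']).T@m['t'],np.array(m['R'])[2],m['mtx'][0][0],m['k1'])
E
```

```text
{'time': np.float64(0.0), 'joints': array([ 1.277,  0.616, -0.013,  1.425,  0.008,  1.103, -0.04 ]), 'qvel': array([-0.002,  0.   , -0.002, -0.002, -0.001,  0.002,  0.   ]), 'tau': array([-0.0000e+00, -4.5893e+01,  2.0900e-01, -1.6574e+01, -6.1000e-02,
        2.1000e-02,  0.0000e+00]), 'tool_pos': array([ 0.172, -0.626,  0.218]), 'orientation': array([-3.111e+00, -4.190e-01,  1.000e-03]), 'force': array([0.261, 0.143, 0.505]), 'moment': array([ 0.019, -0.035, -0.026]), 'gripper_width': np.float64(0.093)}
top [0.3116215  0.16802229 1.16233264] [ 0.18934645 -0.02641359 -0.98155501] 417.8581471280232 0.02887192733660527
side [0.54699522 0.84445526 0.63751804] [-0.05432989 -0.77600042 -0.62838811] 388.5572428755056 -0.05901428829575705
```

View pics/top0.png

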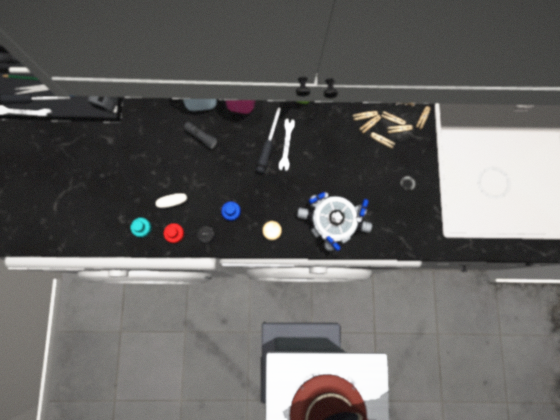

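View pics/side0.png

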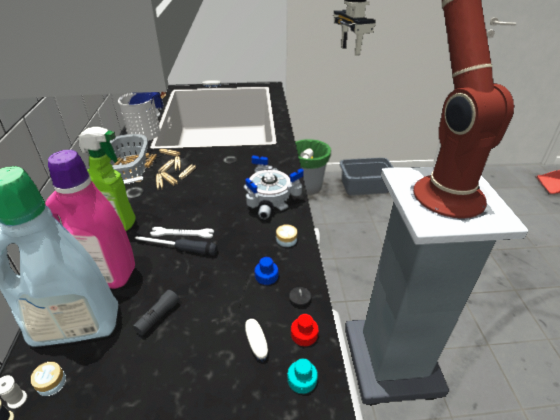

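The top view shows the strainer at about (335,217), with three blue bolts around it at (318,199), (363,208) and (332,243). Three things have the cap's shape: teal (140,227), red (173,233) and blue (231,211). Only the one at (231,211), side view (266,271), is blue as described. The bystanders are the cream pot (272,230), sink plug (206,234) and nail brush (171,200). I'll confirm the cap in an enlarged crop and measure.

```bash
python3 - <<'E'
from h import *
for n in('top','side'):
    im=cv2.imread(f'pics/{n}0.png');m=env.camera_model(n);hsv=cv2.cvtColor(im,cv2.COLOR_BGR2HSV)
    M=cv2.inRange(hsv,(105,140,60),(125,255,255))
    k,l,st,c=cv2.connectedComponentsWithStats(M)
    for i in range(1,k):
        if st[i,4]>=12:
            ys,xs=np.where(l==i);P=np.array([onplane(m,x,y,.09)[:2] for x,y in zip(xs,ys)])
            w,V=np.linalg.eigh(np.cov(P.T));d=V[:,1]
            print(n,st[i],c[i].round(1),'z.09',P.mean(0).round(4),'z.024',onplane(m,*c[i],.024).round(4)[:2],'ang',np.degrees(np.arctan2(d[1],d[0])).round(),'sd',np.sqrt(w).round(4))
t=cv2.imread('pics/top0.png');s=cv2.imread('pics/side0.png')
a=cv2.resize(t[180:260,120:390],None,fx=2.96,fy=2.96,interpolation=3)
b=cv2.resize(s[140:300,220:360],(306,350),interpolation=3);o=np.zeros((590,800,3),np.uint8)
o[:a.shape[0],:a.shape[1]]=a[:,:800];o[240:590,:306]=b
cv2.imwrite('pics/crop1.png',o)
E
```

```text
top [309 192  15  12  74] [316.6 197.5] z.09 [0.5531 0.0328] z.024 [0.5679 0.0245] ang 124.0 sd [0.0037 0.0139]
top [360 198   9  18  90] [363.8 206.2] z.09 [ 0.5314 -0.0914] z.024 [ 0.5449 -0.1073] ang 161.0 sd [0.0041 0.0136]
top [221 201  20  20 326] [230.5 210.6] z.09 [0.515 0.258] z.024 [0.5275 0.2636] ang -146.0 sd [0.0133 0.0135]
top [327 237  14  14  81] [333.8 244. ] z.09 [ 0.4308 -0.0103] z.024 [ 0.4381 -0.0213] ang 46.0 sd [0.0039 0.0129]
side [130  92  31  15 240] [146.   98.1] z.09 [ 0.9317 -0.5508] z.024 [ 0.9779 -0.7183] ang 137.0 sd [0.028  0.0374]
side [251 155  17  10 139] [258.8 159.6] z.09 [ 0.5327 -0.0803] z.024 [ 0.5309 -0.1916] ang 133.0 sd [0.0116 0.0147]
side [289 168  15  14 117] [296.3 174.6] z.09 [0.4384 0.0014] z.024 [ 0.4254 -0.1001] ang 60.0 sd [0.0076 0.0162]
side [245 178  12  15  97] [250.6 185. ] z.09 [0.5572 0.0408] z.024 [ 0.5584 -0.0559] ang 110.0 sd [0.0051 0.0173]
side [254 256  25  29 554] [266.  270.9] z.09 [0.5323 0.3329] z.024 [0.5305 0.2716] ang 88.0 sd [0.0118 0.0188]
```

View pics/crop1.png

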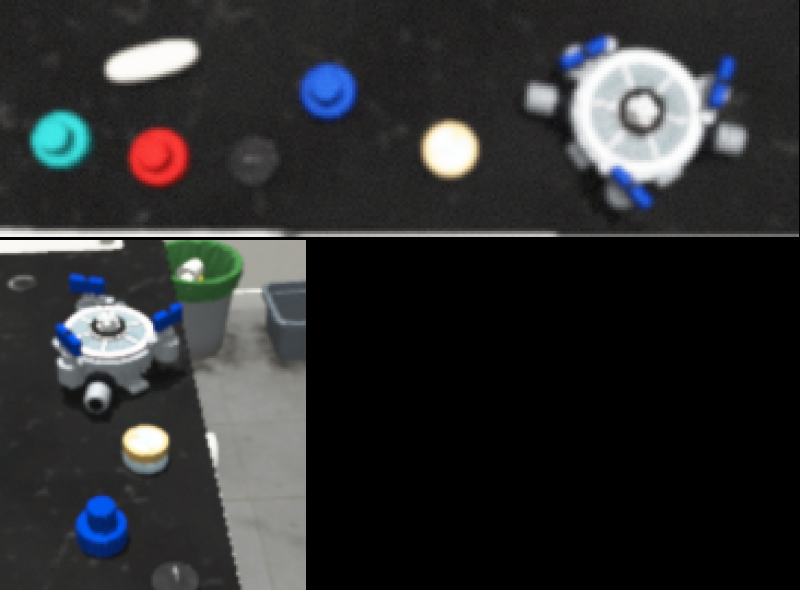

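The crop confirms that the blue-skirted cap with the blue grip, at full-image (231,211), is the only blue candidate. The bolts measure 73–75 mm from their common centre (0.505,-0.023), which fits the 72 mm given. I'm moving over the strainer for a wrist-camera look.

```bash
python3 -m inch '[{"angular":[0,0,0],"offset":[2.8,5,1],"grip":9.3},{"angular":[0,0,0],"offset":[5.6,10,2],"grip":9.3},{"angular":[0,0,0],"offset":[8.3,15,3],"grip":9.3},{"angular":[0,0,0],"offset":[11,20,4],"grip":9.3},{"angular":[0,0,0],"offset":[13.8,25,5],"grip":9.3},{"angular":[0,0,0],"offset":[16.5,30,6],"grip":9.3},{"angular":[0,0,0],"offset":[19.3,35,7],"grip":9.3},{"angular":[0,0,0],"offset":[22,40,8],"grip":9.3},{"angular":[0,0,0],"offset":[24.8,45,8],"grip":9.3},{"angular":[0,0,0],"offset":[27.5,50,8],"grip":9.3},{"angular":[0,0,0],"offset":[30.3,55,8],"grip":9.3},{"angular":[0,0,0],"offset":[33,60,8],"grip":9.3},{"angular":[0,0,0],"offset":[33,60,8],"grip":9.3},{"angular":[0,0,0],"offset":[33,60,8],"grip":9.3},{"angular":[0,0,0],"offset":[33,60,8],"grip":9.3}]'
python3 - <<'E'
from h import *
from scipy.spatial.transform import Rotation as Ro
s=env.state();m=env.camera_model('wrist');im=env.capture('wrist');save('w0',im)
np.save('w0.npy',m,allow_pickle=True)
print(s['tool_pos'],s['joints'].round(2),Ro.from_rotvec(s['orientation']).as_matrix().round(3).tolist(),-np.array(m['R']).T@m['t'],m['R'][2],s['force'])
hsv=cv2.cvtColor(im,cv2.COLOR_RGB2HSV)
M=cv2.inRange(hsv,(105,140,60),(125,255,255));k,l,st,c=cv2.connectedComponentsWithStats(M)
for i in range(1,k):
  if st[i,4]>60:
    ys,xs=np.where(l==i);P=np.array([onplane(m,x,y,.09)[:2] for x,y in zip(xs,ys)])
    w,V=np.linalg.eigh(np.cov(P.T));d=V[:,1]
    print(st[i],c[i].round(1),P.mean(0).round(4),np.degrees(np.arctan2(d[1],d[0])).round(1),np.sqrt(w).round(4))
E
```

```text
time: 1.98
tool_pos: [0.5014, -0.0288, 0.2985]
orientation: [3.113, 0.414, -0.001]
force: [-0.3, 0.6, -0.3]
gripper_width: 0.0927
[ 0.50135209 -0.02876068  0.29846152] [ 0.2   0.32 -0.25  1.71  0.09  1.13 -1.39] [[0.965, 0.261, -0.001], [0.261, -0.965, -0.001], [-0.001, 0.001, -1.0]] [ 0.57472266 -0.00848905  0.46538916] [-0.26128446 -0.07260288 -0.96252753] [-0.26436598  0.63196804 -0.32378106]
[  47   77   52   42 1626] [72.9 97.4] [0.5374 0.2207] 100.0 [0.0109 0.0143]
[241 117  21  14 167] [251.7 123.8] [0.5607 0.0216] 121.2 [0.0029 0.006 ]
[221 123  21  13 186] [230.1 129. ] [0.5488 0.0437] 111.2 [0.0034 0.0056]
[324 157  30  36 433] [338.4 174. ] [ 0.5318 -0.0896] 162.1 [0.0041 0.0133]
[239 212  24  37 395] [250.8 229.9] [ 0.4381 -0.0073] -139.0 [0.0041 0.0138]
```

View pics/w0.png

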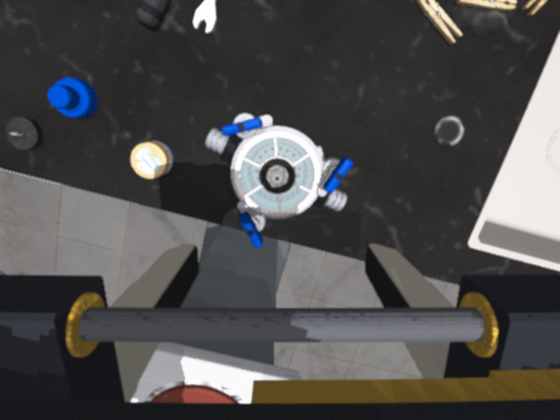

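The wrist view shows the strainer with its stud at (277,176). The bolt bars are at (245,125), (338,174) and (251,230), and the cap is at (72,97). Bar c disagrees by 7 mm between the two views, so I'll enlarge this one.

```bash
python3 - <<'E'
from h import *
im=cv2.imread('pics/w0.png')[100:260,190:370]
cv2.imwrite('pics/w0c.png',cv2.resize(im,(675,600),interpolation=cv2.INTER_CUBIC))
E
```

```text
(no output)
```

View pics/w0c.png

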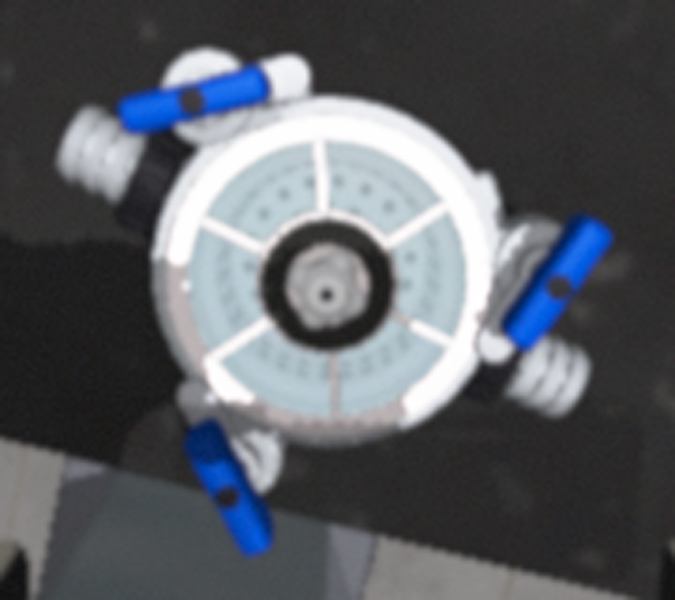

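The crop shows dark dots on the bar-top centres at (192,101), (559,287) and (227,496). The stud-tip dot is at (326,294), and the steel tongues confirm which way each bar points. I'll measure from these, then check the fit of a 72 mm circle with 120° spacing.

```bash
python3 - <<'E'
from h import *
from scipy.optimize import least_squares
m=np.load('w0.npy',allow_pickle=True).item();mt=env.camera_model('top')
f=lambda p:((p[0]+.5)/3.75+189.5,(p[1]+.5)/3.75+99.5)
D={'a':[(192,101),(122,115),(265,86)],'b':[(559,287),(597,228),(518,338)],'c':[(227,496),(205,438),(257,548)]}
C=[]
for k,v in D.items():
    P=[onplane(m,*f(p),.093)[:2] for p in v];C.append(P[0]);d=P[2]-P[1]
    print(k,P[0].round(4),'mid',((P[1]+P[2])/2).round(4),'len',np.hypot(*d).round(4),'ang',np.degrees(np.arctan2(d[1],d[0])).round(1))
S=onplane(m,*f((326,294)),.082);print('stud',S)
C=np.array(C)
g=lambda p:np.concatenate([C[i]-p[:2]-.072*np.array([np.cos(p[2]+o),np.sin(p[2]+o)]) for i,o in enumerate(np.radians([0,-120,120]))])
r=least_squares(g,[.505,-.023,.86]);print(r.x,np.degrees(r.x[2]),(r.fun*1000).round(1))
# top-camera check of predicted points
for q in C: print('top proj',proj(mt,[*q,.088]).round(1))
print(proj(mt,[*r.x[:2],.082]).round(1))
# cap: two-view ray crossing of blue blob: top and side centroids ; wrist grip top (z=.048)
im=cv2.imread('pics/top0.png')
print('cap wrist grip top z.048',onplane(m,62,95,.048))
ms=env.camera_model('side')
for n,mm,u in(('t',mt,(230.5,210.6)),('s',ms,(266,270.9))): print(n,[onplane(mm,*u,z).round(4)[:2].tolist() for z in(.02,.024,.03)])
E
```

```text
a [0.5547 0.0323] mid [0.5549 0.032 ] len 0.0436 ang -63.9
b [ 0.5299 -0.0901] mid [ 0.5308 -0.0892] len 0.0413 ang 161.5
c [ 0.4366 -0.0071] mid [ 0.4377 -0.0083] len 0.041 ang -142.0
stud [ 0.50702214 -0.02142383  0.082     ]
[ 0.50706429 -0.02161336  0.84590498] 48.466785029371856 [-0.1  0.1  0.1 -0.2  0.1  0.1]
top proj [316.7 197.1]
top proj [363.1 206.9]
top proj [332.4 241.8]
[337.  215.5]
cap wrist grip top z.048 [0.53268345 0.25998102 0.048     ]
t [[0.5282, 0.264], [0.5274, 0.2637], [0.5263, 0.2632]]
s [[0.5305, 0.268], [0.5306, 0.2717], [0.5308, 0.2773]]
```

The fit residual is 0.2 mm: strainer centre (0.5071,-0.0216), and the stud agrees to 0.2 mm. The bars still have to turn clockwise: c 49.5°, a 67.6°, b 53°. I'm starting with c.

```bash
python3 -m inch '[{"angular":[0,0,0.1],"offset":[-1.6,0.55,-4.5],"grip":3},{"angular":[0,0,0.2],"offset":[-3.2,1.1,-9],"grip":3},{"angular":[0,0,0.3],"offset":[-4.9,1.6,-13.5],"grip":3},{"angular":[0,0,0.4],"offset":[-6.5,2.2,-17.8],"grip":3},{"angular":[0,0,0.4],"offset":[-6.5,2.2,-17.8],"grip":3},{"angular":[0,0,0.4],"offset":[-6.5,2.2,-17.8],"grip":3},{"angular":[0,0,0.4],"offset":[-6.5,2.2,-17.8],"grip":3},{"angular":[0,0,0.4],"offset":[-6.5,2.2,-17.8],"grip":3}]' 30
cat > st.py <<'E'
from h import *
from scipy.spatial.transform import Rotation as Ro
s=env.state();M=Ro.from_rotvec(s['orientation']).as_matrix()
print(round(float(s['time']),2),'tcp',s['tool_pos'].round(4),'yaw',np.degrees(np.arctan2(M[1,0],M[0,0])).round(1),'tilt',M[:,2].round(3),'q',s['joints'].round(2),'F',s['force'].round(1),'M',s['moment'].round(2),'w',s['gripper_width'].round(4))
E
python3 st.py; python3 st.py
```

```text
time: 3.02
tool_pos: [0.4384, -0.005, 0.1218]
orientation: [2.968, 1.028, 0.005]
force: [-0.4, 0.1, 0.2]
gripper_width: 0.0302Traceback (most recent call last):
  File "st.py", line 4, in <module>
    print(round(float(s['time']),2),'tcp',s['tool_pos'].round(4),'yaw',np.degrees(np.arctan2(M[1,0],M[0,0])).round(1),'tilt',M[:,2].round(3),'q',s['joints'].round(2),'F',s['force'].round(1),'M',s['moment'].round(2),'w',s['gripper_width'].round(4))
                                                                                                                                                                                                                           ^^^^^^^^^^^^^^^^^^^^^^^^
AttributeError: 'float' object has no attribute 'round'
Traceback (most recent call last):
  File "st.py", line 4, in <module>
    print(round(float(s['time']),2),'tcp',s['tool_pos'].round(4),'yaw',np.degrees(np.arctan2(M[1,0],M[0,0])).round(1),'tilt',M[:,2].round(3),'q',s['joints'].round(2),'F',s['force'].round(1),'M',s['moment'].round(2),'w',s['gripper_width'].round(4))
                                                                                                                                                                                                                           ^^^^^^^^^^^^^^^^^^^^^^^^
AttributeError: 'float' object has no attribute 'round'
```

```bash
sed -i "s/s\['gripper_width'\].round(4)/round(float(s['gripper_width']),4)/" st.py; python3 -m inch '[{"angular":[0,0,0],"offset":[-0.1,-0.2,-2],"grip":3},{"angular":[0,0,0],"offset":[-0.1,-0.2,-4],"grip":3},{"angular":[0,0,0],"offset":[-0.1,-0.2,-4.8],"grip":3},{"angular":[0,0,0],"offset":[-0.1,-0.2,-4.8],"grip":3},{"angular":[0,0,0],"offset":[-0.1,-0.2,-4.8],"grip":0.5},{"angular":[0,0,0],"offset":[-0.1,-0.2,-4.8],"grip":0.5},{"angular":[0,0,0],"offset":[-0.1,-0.2,-4.8],"grip":0.5},{"angular":[0,0,0],"offset":[-0.1,-0.2,-4.8],"grip":0.5},{"angular":[0,0,0],"offset":[-0.1,-0.2,-4.8],"grip":0.5}]' 30; python3 st.py
```

```text
time: 4.15
tool_pos: [0.4364, -0.0067, 0.0731]
orientation: [2.968, 1.03, 0.002]
force: [-0.1, -0.4, 5.2]
gripper_width: 0.0115
4.15 tcp [ 0.4364 -0.0067  0.0731] yaw 38.3 tilt [ 0.001  0.    -1.   ] q [ 0.14  0.54 -0.25  2.17  0.3   0.46 -1.25] F [-0.1 -0.4  5.2] M [0.02 0.14 0.01] w 0.0115
```

Width 11.5 mm is the bar's thickness, so the bar is held. Turning it clockwise now.

```bash
python3 -m inch '[{"angular":[0,0,-0.12],"offset":[0,0,0],"grip":0.5},{"angular":[0,0,-0.24],"offset":[0,0,0],"grip":0.5},{"angular":[0,0,-0.36],"offset":[0,0,0],"grip":0.5},{"angular":[0,0,-0.48],"offset":[0,0,0],"grip":0.5},{"angular":[0,0,-0.6],"offset":[0,0,0],"grip":0.5},{"angular":[0,0,-0.72],"offset":[0,0,0],"grip":0.5},{"angular":[0,0,-0.82],"offset":[0,0,0],"grip":0.5},{"angular":[0,0,-0.88],"offset":[0,0,0],"grip":0.5},{"angular":[0,0,-0.93],"offset":[0,0,0],"grip":0.5},{"angular":[0,0,-0.93],"offset":[0,0,0],"grip":0.5},{"angular":[0,0,-0.93],"offset":[0,0,0],"grip":0.5}]'; python3 st.py
```

```text
time: 5.52
tool_pos: [0.4366, -0.0075, 0.0731]
orientation: [3.114, -0.407, 0.002]
force: [-0.4, -0.7, 5.2]
gripper_width: 0.0118
5.53 tcp [ 0.4366 -0.0075  0.0731] yaw -14.9 tilt [ 0.001 -0.001 -1.   ] q [-0.04  0.53  0.01  2.18 -0.    0.43 -1.86] F [-0.4 -0.7  5.2] M [-0.31  0.11  0.38] w 0.0118
```

The z moment of 0.38 N m is well over the 0.1 N m turning resistance, and the yaw stopped at the expected place, so c is at its stop. On to bolt a.

```bash
python3 -m inch '[{"angular":[0,0,0.06],"offset":[0,0,0],"grip":3},{"angular":[0,0,0.06],"offset":[0,0,0],"grip":3},{"angular":[0,0,0.06],"offset":[0,0,2],"grip":3},{"angular":[0,0,0.06],"offset":[0,0,5],"grip":3},{"angular":[0,0,0.24],"offset":[1,0.3,5],"grip":3},{"angular":[0,0,0.42],"offset":[2,0.7,5],"grip":3},{"angular":[0,0,0.6],"offset":[3,1,5],"grip":3},{"angular":[0,0,0.78],"offset":[4,1.3,5],"grip":3},{"angular":[0,0,0.96],"offset":[5,1.7,5],"grip":3},{"angular":[0,0,1.14],"offset":[6,2,5],"grip":3},{"angular":[0,0,1.32],"offset":[7,2.3,5],"grip":3},{"angular":[0,0,1.5],"offset":[8,2.7,5],"grip":3},{"angular":[0,0,1.68],"offset":[9,3,5],"grip":3},{"angular":[0,0,1.86],"offset":[10,3.3,5],"grip":3},{"angular":[0,0,2.04],"offset":[11,3.7,5],"grip":3},{"angular":[0,0,2.2],"offset":[11.8,3.95,5],"grip":3},{"angular":[0,0,2.29],"offset":[11.8,3.95,5],"grip":3},{"angular":[0,0,2.29],"offset":[11.8,3.95,5],"grip":3},{"angular":[0,0,2.29],"offset":[11.8,3.95,5],"grip":3},{"angular":[0,0,2.29],"offset":[11.8,3.95,5],"grip":3}]'; python3 st.py;python3 st.py
```

```text
time: 8.02
tool_pos: [0.5539, 0.0327, 0.1227]
orientation: [1.661, 2.666, -0.0]
force: [-0.6, 0.4, 0.5]
gripper_width: 0.03
8.03 tcp [0.5539 0.0327 0.1227] yaw 116.1 tilt [-0. -0. -1.] q [ 0.31  0.66 -0.65  1.8   0.51  0.85 -0.13] F [-0.6  0.4  0.5] M [-0.02 -0.15  0.03] w 0.03
8.03 tcp [0.5539 0.0327 0.1227] yaw 116.1 tilt [-0. -0. -1.] q [ 0.31  0.66 -0.65  1.8   0.51  0.85 -0.13] F [-0.6  0.4  0.5] M [-0.02 -0.15  0.03] w 0.03
```

```bash
python3 -m inch '[{"angular":[0,0,0],"offset":[0.05,0,-2.5],"grip":3},{"angular":[0,0,0],"offset":[0.05,0,-4.9],"grip":3},{"angular":[0,0,0],"offset":[0.05,0,-4.9],"grip":3},{"angular":[0,0,0],"offset":[0.05,0,-4.9],"grip":0.5},{"angular":[0,0,0],"offset":[0.05,0,-4.9],"grip":0.5},{"angular":[0,0,0],"offset":[0.05,0,-4.9],"grip":0.5},{"angular":[0,0,0],"offset":[0.05,0,-4.9],"grip":0.5}]' 30; python3 st.py
python3 -m inch '[{"angular":[0,0,-0.12],"offset":[0,0,0],"grip":0.5},{"angular":[0,0,-0.24],"offset":[0,0,0],"grip":0.5},{"angular":[0,0,-0.36],"offset":[0,0,0],"grip":0.5},{"angular":[0,0,-0.48],"offset":[0,0,0],"grip":0.5},{"angular":[0,0,-0.6],"offset":[0,0,0],"grip":0.5},{"angular":[0,0,-0.72],"offset":[0,0,0],"grip":0.5},{"angular":[0,0,-0.84],"offset":[0,0,0],"grip":0.5},{"angular":[0,0,-0.96],"offset":[0,0,0],"grip":0.5},{"angular":[0,0,-1.08],"offset":[0,0,0],"grip":0.5},{"angular":[0,0,-1.17],"offset":[0,0,0],"grip":0.5},{"angular":[0,0,-1.25],"offset":[0,0,0],"grip":0.5},{"angular":[0,0,-1.25],"offset":[0,0,0],"grip":0.5},{"angular":[0,0,-1.25],"offset":[0,0,0],"grip":0.5}]'; python3 st.py
```

```text
time: 8.9
tool_pos: [0.554, 0.0323, 0.0745]
orientation: [1.661, 2.666, -0.002]
force: [-3.8, -0.4, 6.0]
gripper_width: 0.0111
8.9 tcp [0.554  0.0323 0.0745] yaw 116.2 tilt [-0.001 -0.001 -1.   ] q [ 0.27  0.72 -0.6   1.84  0.57  0.76 -0.18] F [-3.8 -0.4  6. ] M [-0.32  0.65 -0.07] w 0.0111
time: 10.52
tool_pos: [0.554, 0.0322, 0.0745]
orientation: [2.904, 1.195, -0.002]
force: [-3.1, -1.4, 5.9]
gripper_width: 0.0118
10.53 tcp [0.554  0.0322 0.0745] yaw 44.7 tilt [-0.001 -0.002 -1.   ] q [ 0.06  0.66 -0.25  1.85  0.25  0.66 -1.13] F [-3.1 -1.4  5.9] M [-0.31  0.69  0.44] w 0.0118
```

Bolt a is at its stop (0.44 N m). Next is b.

```bash
python3 -m inch '[{"angular":[0,0,0.06],"offset":[0,0,0],"grip":3},{"angular":[0,0,0.06],"offset":[0,0,0],"grip":3},{"angular":[0,0,0.06],"offset":[0,0,2],"grip":3},{"angular":[0,0,0.06],"offset":[0,0,4.8],"grip":3},{"angular":[0,0,0.24],"offset":[-0.2,-1.2,4.8],"grip":3},{"angular":[0,0,0.42],"offset":[-0.5,-2.4,4.8],"grip":3},{"angular":[0,0,0.6],"offset":[-0.7,-3.6,4.8],"grip":3},{"angular":[0,0,0.78],"offset":[-0.9,-4.8,4.8],"grip":3},{"angular":[0,0,0.96],"offset":[-1.2,-6,4.8],"grip":3},{"angular":[0,0,1.14],"offset":[-1.4,-7.2,4.8],"grip":3},{"angular":[0,0,1.32],"offset":[-1.7,-8.5,4.8],"grip":3},{"angular":[0,0,1.5],"offset":[-1.9,-9.8,4.8],"grip":3},{"angular":[0,0,1.68],"offset":[-2.2,-11,4.8],"grip":3},{"angular":[0,0,1.86],"offset":[-2.4,-12.25,4.8],"grip":3},{"angular":[0,0,2.04],"offset":[-2.4,-12.25,4.8],"grip":3},{"angular":[0,0,2.04],"offset":[-2.4,-12.25,4.8],"grip":3},{"angular":[0,0,2.04],"offset":[-2.4,-12.25,4.8],"grip":3},{"angular":[0,0,2.04],"offset":[-2.4,-12.25,4.8],"grip":3}]'; python3 st.py
```

```text
time: 12.78
tool_pos: [0.5307, -0.0895, 0.1218]
orientation: [0.508, 3.1, -0.0]
force: [0.1, -0.3, 0.5]
gripper_width: 0.0299
12.78 tcp [ 0.5307 -0.0895  0.1218] yaw 161.4 tilt [ 0. -0. -1.] q [ 0.66  0.71 -0.86  1.85  0.67  0.91  0.72] F [ 0.1 -0.3  0.5] M [ 0.04 -0.13 -0.02] w 0.0299
```

```bash
python3 -m inch '[{"angular":[0,0,0],"offset":[-0.05,-0.05,-2.5],"grip":3},{"angular":[0,0,0],"offset":[-0.05,-0.05,-4.8],"grip":3},{"angular":[0,0,0],"offset":[-0.05,-0.05,-4.8],"grip":3},{"angular":[0,0,0],"offset":[-0.05,-0.05,-4.8],"grip":0.5},{"angular":[0,0,0],"offset":[-0.05,-0.05,-4.8],"grip":0.5},{"angular":[0,0,0],"offset":[-0.05,-0.05,-4.8],"grip":0.5},{"angular":[0,0,0],"offset":[-0.05,-0.05,-4.8],"grip":0.5}]' 30; python3 st.py
python3 -m inch '[{"angular":[0,0,-0.12],"offset":[0,0,0],"grip":0.5},{"angular":[0,0,-0.24],"offset":[0,0,0],"grip":0.5},{"angular":[0,0,-0.36],"offset":[0,0,0],"grip":0.5},{"angular":[0,0,-0.48],"offset":[0,0,0],"grip":0.5},{"angular":[0,0,-0.6],"offset":[0,0,0],"grip":0.5},{"angular":[0,0,-0.72],"offset":[0,0,0],"grip":0.5},{"angular":[0,0,-0.84],"offset":[0,0,0],"grip":0.5},{"angular":[0,0,-0.93],"offset":[0,0,0],"grip":0.5},{"angular":[0,0,-1],"offset":[0,0,0],"grip":0.5},{"angular":[0,0,-1],"offset":[0,0,0],"grip":0.5},{"angular":[0,0,-1],"offset":[0,0,0],"grip":0.5}]'; python3 st.py
```

```text
time: 13.65
tool_pos: [0.5306, -0.0905, 0.0746]
orientation: [0.506, 3.099, -0.001]
force: [-0.2, -0.1, 5.4]
gripper_width: 0.0112
13.65 tcp [ 0.5306 -0.0905  0.0746] yaw 161.4 tilt [ 0.002 -0.001 -1.   ] q [ 0.62  0.77 -0.8   1.89  0.75  0.82  0.66] F [-0.2 -0.1  5.4] M [-0.18  0.01  0.06] w 0.0112
time: 15.02
tool_pos: [0.5296, -0.0915, 0.0746]
orientation: [1.926, 2.48, -0.005]
force: [-2.7, -2.4, 7.6]
gripper_width: 0.0117
15.03 tcp [ 0.5296 -0.0915  0.0746] yaw 104.3 tilt [-0.001 -0.003 -1.   ] q [ 0.47  0.69 -0.53  1.89  0.53  0.7  -0.13] F [-2.7 -2.4  7.6] M [-0.56  0.43  0.63] w 0.0117
```

All three bolts are at their stops (b: 0.63 N m). I'm moving above the cap and looking with the wrist camera, then the top view of the strainer.

```bash
python3 -m inch '[{"angular":[0,0,0.06],"offset":[0,0,0],"grip":3},{"angular":[0,0,0.06],"offset":[0,0,0],"grip":3},{"angular":[0,0,0.06],"offset":[0,0,2.5],"grip":3},{"angular":[0,0,0.06],"offset":[0,0,7],"grip":4},{"angular":[0,0,-0.06],"offset":[0,4,11],"grip":5},{"angular":[0,0,-0.18],"offset":[0,9,14],"grip":5},{"angular":[0,0,-0.3],"offset":[0,14,17.5],"grip":5},{"angular":[0,0,-0.42],"offset":[0,19,17.5],"grip":5},{"angular":[0,0,-0.54],"offset":[0,24,17.5],"grip":5},{"angular":[0,0,-0.66],"offset":[0,29,17.5],"grip":5},{"angular":[0,0,-0.77],"offset":[0,33,17.5],"grip":5},{"angular":[0,0,-0.77],"offset":[0,35.3,17.5],"grip":5},{"angular":[0,0,-0.77],"offset":[0,35.3,17.5],"grip":5},{"angular":[0,0,-0.77],"offset":[0,35.3,17.5],"grip":5},{"angular":[0,0,-0.77],"offset":[0,35.3,17.5],"grip":5}]'; python3 st.py; python3 - <<'E'
from h import *
m=env.camera_model('wrist');im=env.capture('wrist');t=env.capture('top');save('top1',t);save('w1',im)
np.save('w1.npy',m,allow_pickle=True)
hsv=cv2.cvtColor(im,cv2.COLOR_RGB2HSV)
M=cv2.inRange(hsv,(105,140,40),(125,255,255));k,l,st,c=cv2.connectedComponentsWithStats(M)
for i in range(1,k):
  if st[i,4]>200: print(st[i],c[i])
i=max((j for j in range(1,k)),key=lambda j:st[j,4]);x,y,w,h,_=st[i]
x0,y0=max(0,x-30),max(0,y-30);cr=im[y0:y+h+30,x0:x+w+30];f=min(480/cr.shape[1],560/cr.shape[0])
a=cv2.resize(cr,None,fx=f,fy=f,interpolation=2);b=cv2.resize(t[185:255,295:375],(320,280),interpolation=2)
o=np.zeros((600,800,3),np.uint8);o[:a.shape[0],:a.shape[1]]=a;o[:280,480:]=b;save('v1',o);print('crop',x0,y0,f)
E
```

```text
time: 16.9
tool_pos: [0.5305, 0.2607, 0.2485]
orientation: [2.722, 1.567, -0.001]
force: [-0.2, 0.1, -0.4]
gripper_width: 0.05
16.9 tcp [0.5305 0.2607 0.2485] yaw 59.9 tilt [-0.    -0.001 -1.   ] q [-0.21  0.53 -0.47  1.55  0.26  1.12 -1.26] F [-0.2  0.1 -0.4] M [-0.08 -0.    0.01] w 0.05
[ 258  157   42   44 1135] [277.79735683 175.29251101]
crop 228 127 4.705882352941177
```

View pics/v1.png

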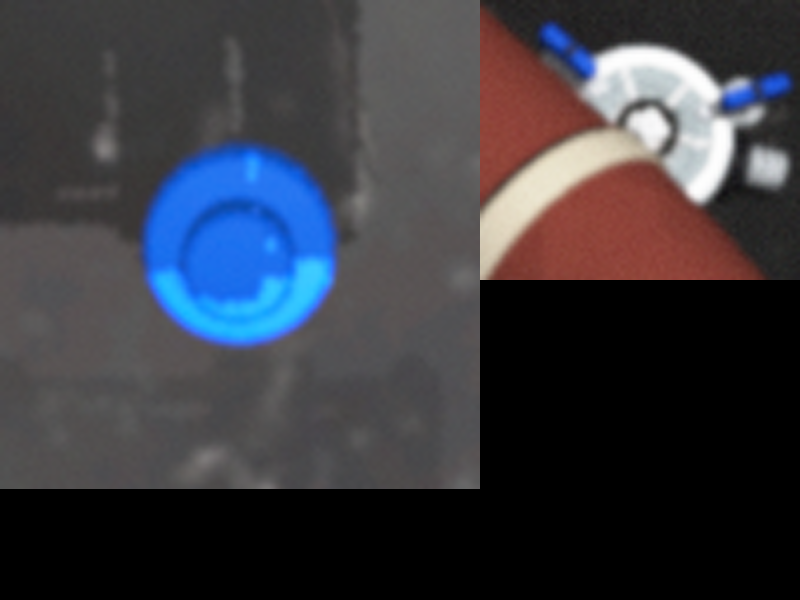

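Left: the blue cap seen from above, with the grip-top circle at crop (238,262) and the skirt circle at (240,244). Right: bars a and b now point to the stud, and c is hidden behind the arm.

```bash
python3 - <<'E'
from h import *
m=np.load('w1.npy',allow_pickle=True).item();f=4.705882
g=lambda p:((p[0]+.5)/f+227.5,(p[1]+.5)/f+126.5)
P=lambda p,z:onplane(m,*g(p),z)[:2].round(4)
print('grip top',P((238,262),.048),'dia',np.hypot(*(P((180,262),.048)-P((296,262),.048))))
print('skirt',P((240,244),.022),'dia',np.hypot(*(P((145,244),.024)-P((336,244),.024))))
w=np.array([P((238,262),.048)]);
t=cv2.imread('pics/top0.png')
for X in([.466,.155,0],):pass
mt=env.camera_model('top')
print('pot',onplane(mt,272,230,.028),'plug',onplane(mt,206,234,.01),'brush',onplane(mt,171,200,.02))
E
```

```text
grip top [0.5305 0.2664] dia 0.028367939650246005
skirt [0.5306 0.2661] dia 0.04951615897866073
pot [0.47410376 0.14848026 0.028     ] plug [0.4634073  0.33041061 0.01      ] brush [0.55593379 0.42917326 0.02      ]
```

The measured diameters, 28.4 and 49.5 mm, match the cap at (0.5305,0.2663). Now I'll grasp it.

```bash
python3 -m inch '[{"angular":[0,0,0],"offset":[0,0.55,-5],"grip":5},{"angular":[0,0,0],"offset":[0,0.55,-10],"grip":5},{"angular":[0,0,0],"offset":[0,0.55,-15],"grip":5},{"angular":[0,0,0],"offset":[0,0.55,-19],"grip":5},{"angular":[0,0,0],"offset":[0,0.55,-21],"grip":5},{"angular":[0,0,0],"offset":[0,0.55,-22.1],"grip":5},{"angular":[0,0,0],"offset":[0,0.55,-22.1],"grip":5},{"angular":[0,0,0],"offset":[0,0.55,-22.1],"grip":5}]'; python3 st.py; python3 st.py
python3 -m inch '[{"angular":[0,0,0],"offset":[0,0,0],"grip":2},{"angular":[0,0,0],"offset":[0,0,0],"grip":2},{"angular":[0,0,0],"offset":[0,0,0],"grip":2},{"angular":[0,0,0],"offset":[0,0,0],"grip":2},{"angular":[0,0,0],"offset":[0,0,0],"grip":2}]' 30; python3 st.py
```

```text
time: 18.0
tool_pos: [0.5308, 0.2686, 0.0287]
orientation: [-2.72, -1.571, -0.004]
force: [-0.9, 0.4, -0.0]
gripper_width: 0.0503
18.0 tcp [0.5308 0.2686 0.0287] yaw 60.0 tilt [ 0.002  0.001 -1.   ] q [-0.29  0.79 -0.35  1.76  0.41  0.66 -1.4 ] F [-0.9  0.4 -0. ] M [ 0.   -0.04 -0.06] w 0.0503
18.0 tcp [0.5308 0.2686 0.0287] yaw 60.0 tilt [ 0.002  0.001 -1.   ] q [-0.29  0.79 -0.35  1.76  0.41  0.66 -1.4 ] F [-0.9  0.4 -0. ] M [ 0.   -0.04 -0.06] w 0.0503
time: 18.62
tool_pos: [0.5303, 0.2683, 0.028]
orientation: [2.72, 1.571, 0.001]
force: [0.8, -0.8, 3.8]
gripper_width: 0.0271
18.62 tcp [0.5303 0.2683 0.028 ] yaw 60.0 tilt [ 0.001  0.    -1.   ] q [-0.29  0.79 -0.35  1.76  0.41  0.66 -1.4 ] F [ 0.8 -0.8  3.8] M [-0.21 -0.01 -0.  ] w 0.0271
```

The cap is held (27.1 mm on the ribs). I'll lift it over the stud and look before pressing.

```bash
python3 -m inch '[{"angular":[0,0,0],"offset":[0,0,4],"grip":2},{"angular":[0,0,0],"offset":[0,0,9],"grip":2},{"angular":[0,0,0],"offset":[-0.2,-3,12],"grip":2},{"angular":[0,0,0],"offset":[-0.5,-7,12],"grip":2},{"angular":[0,0,0],"offset":[-0.8,-11,12],"grip":2},{"angular":[0,0,0],"offset":[-1.1,-15,12],"grip":2},{"angular":[0,0,0],"offset":[-1.5,-19,12],"grip":2},{"angular":[0,0,0],"offset":[-1.8,-23,12],"grip":2},{"angular":[0,0,0],"offset":[-2.1,-27,12],"grip":2},{"angular":[0,0,0],"offset":[-2.2,-28.8,12],"grip":2},{"angular":[0,0,0],"offset":[-2.2,-28.8,12],"grip":2},{"angular":[0,0,0],"offset":[-2.2,-28.8,12],"grip":2},{"angular":[0,0,0],"offset":[-2.2,-28.8,12],"grip":2}]'; python3 st.py; python3 - <<'E'
from h import *
s=env.state();m=env.camera_model('wrist');im=env.capture('wrist');sd=env.capture('side');save('side2',sd);save('w2',im);np.save('w2.npy',m,allow_pickle=True)
p=s['tool_pos'];print('tcp px',proj(m,p),'grip top px',proj(m,p+[0,0,.020]),'shoulder',proj(m,p-[0,0,.004]))
u,v=proj(env.camera_model('side'),p).astype(int);print(u,v)
a=cv2.resize(im[100:420,120:440],(480,480),interpolation=2);b=cv2.resize(sd[v-60:v+80,u-40:u+40],(320,560),interpolation=2)
o=np.zeros((600,800,3),np.uint8);o[:480,:480]=a;o[:560,480:]=b;save('v2',o)
E
```

```text
time: 20.25
tool_pos: [0.5082, -0.0177, 0.1478]
orientation: [-2.717, -1.576, -0.001]
force: [-0.9, 0.3, -0.0]
gripper_width: 0.0272
20.25 tcp [ 0.5082 -0.0177  0.1478] yaw 60.2 tilt [ 0.     0.001 -1.   ] q [ 0.31  0.52 -0.47  1.91  0.32  0.78 -0.85] F [-0.9  0.3 -0. ] M [-0.07 -0.09  0.01] w 0.0272
tcp px [280.5074833 259.3495839] grip top px [280.42072763 276.01874203] shoulder [280.5226948 256.4292113]
268 152
```

View pics/v2.png

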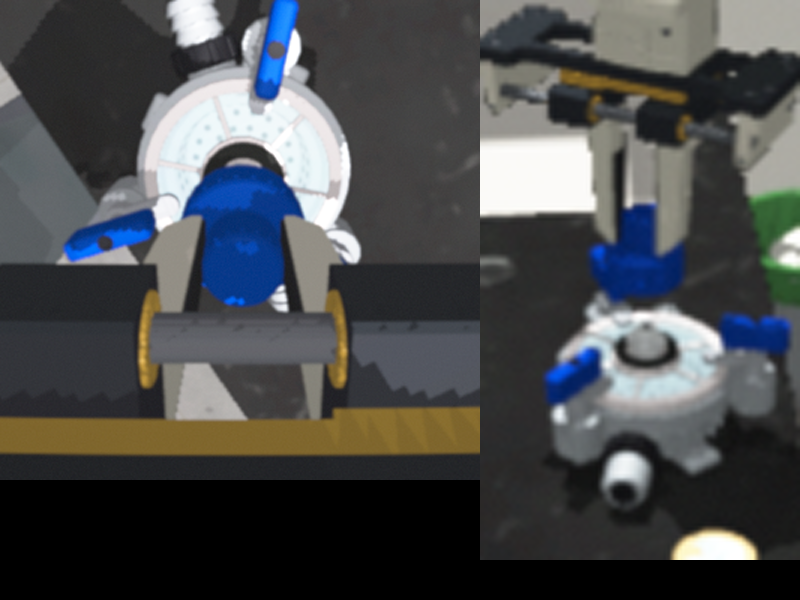

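The cap hangs upright in the fingers. Its grip-top circle is at crop (242,265), with bottom edge at row 305. The skirt's far edge is at row 165. I'll compare these with projections for different cap offsets along tool x.

```bash
python3 - <<'E'
from h import *
m=np.load('w2.npy',allow_pickle=True).item();p=np.array([.5082,-.0177,.1478])
x=np.array([.5,.866,0]);y=np.array([.866,-.5,0]);cr=lambda q:((q-[120,100])*1.5)
th=np.linspace(0,6.283,90)
im=cv2.imread('pics/w2.png');hsv=cv2.cvtColor(im,cv2.COLOR_BGR2HSV);M=cv2.inRange(hsv,(105,120,25),(125,255,255))
M[:205]*=(np.arange(560)>235)&(np.arange(560)<330)
col=np.where(M[:,279:284].any(1)&(np.arange(420)>190))[0];print('blue rows at axis',col.min(),col.max())
for r in(225,235,240): 
  c=np.where(M[r,225:340])[0]+225;print(r,c.min(),c.max())
for d in(-.003,-.002,-.001,0,.001):
    c=p+d*x
    R=lambda r,z:np.array([proj(m,c+[0,0,z]+r*(np.cos(t)*x+np.sin(t)*y)) for t in th])
    g=R(.014,.020);s=R(.025,-.004);b=R(.025,-.027)
    print(d,'grip bottom row',g[:,1].max().round(1),'grip cols',g[:,0].min().round(1),g[:,0].max().round(1),'skirt top rows',s[:,1].min().round(1),b[:,1].min().round(1),'skirt cols',s[:,0].min().round(1),s[:,0].max().round(1))
E
```

```text
blue rows at axis 210 304
225 250 312
235 245 318
240 243 320
-0.003 grip bottom row 306.0 grip cols 252.6 308.3 skirt top rows 219.7 208.6 skirt cols 236.9 324.1
-0.002 grip bottom row 304.2 grip cols 252.5 308.3 skirt top rows 218.0 207.1 skirt cols 236.9 324.2
-0.001 grip bottom row 302.5 grip cols 252.5 308.4 skirt top rows 216.3 205.5 skirt cols 236.8 324.3
0 grip bottom row 300.8 grip cols 252.5 308.5 skirt top rows 214.5 203.9 skirt cols 236.8 324.3
0.001 grip bottom row 299.1 grip cols 252.4 308.5 skirt top rows 212.8 202.4 skirt cols 236.7 324.4
```

The cap centre sits about 2.2 mm toward tool -x, i.e. at (0.5071,-0.0196), so it needs a y shift of -0.2 cm. I'll lower it to just over the catches.

```bash
python3 -m inch '[{"angular":[0,0,0],"offset":[0,-0.2,0],"grip":2},{"angular":[0,0,0],"offset":[0,-0.2,-1],"grip":2},{"angular":[0,0,0],"offset":[0,-0.2,-2],"grip":2},{"angular":[0,0,0],"offset":[0,-0.2,-3],"grip":2},{"angular":[0,0,0],"offset":[0,-0.2,-4],"grip":2},{"angular":[0,0,0],"offset":[0,-0.2,-4],"grip":2},{"angular":[0,0,0],"offset":[0,-0.2,-4],"grip":2},{"angular":[0,0,0],"offset":[0,-0.2,-4],"grip":2}]' 45; python3 st.py; python3 - <<'E'
from h import *
im=env.capture('side');save('side3',im);im2=env.capture('top')
a=cv2.resize(im[100:225,220:320],(480,600),interpolation=2);b=cv2.resize(im2[185:255,300:375],(300,280),interpolation=2)
o=np.zeros((600,800,3),np.uint8);o[:,:480]=a;o[:280,490:790]=b;save('v3',o)
E
```

```text
time: 21.35
tool_pos: [0.5083, -0.0218, 0.108]
orientation: [2.72, 1.571, 0.001]
force: [1.1, -0.3, -0.1]
gripper_width: 0.0273
21.35 tcp [ 0.5083 -0.0218  0.108 ] yaw 60.0 tilt [ 0.001 -0.    -1.   ] q [ 0.29  0.58 -0.43  1.95  0.37  0.69 -0.89] F [ 1.1 -0.3 -0.1] M [-0.03 -0.06  0.01] w 0.0273
```

View pics/v3.png

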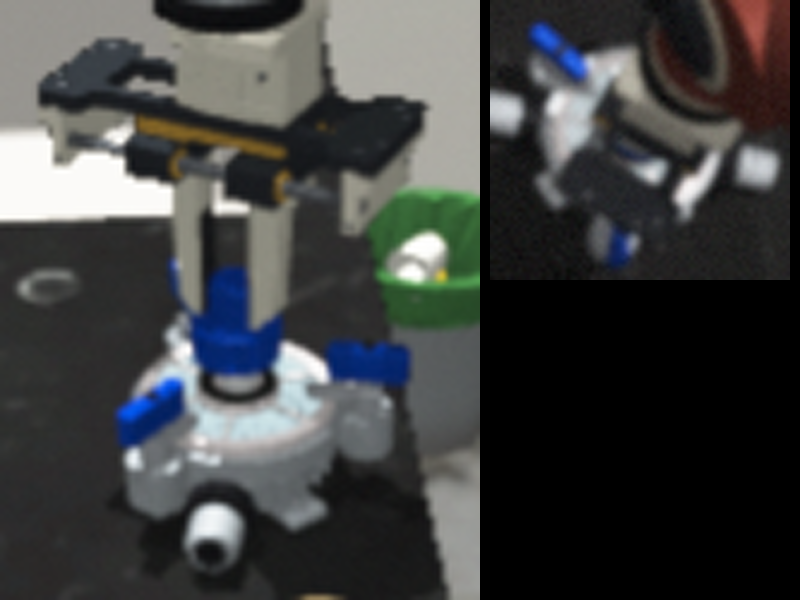

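The side view shows the cap centred over the stud: cap axis at x≈236, seal centre at x≈238, under 1 mm apart. All bars are locked. I'll nudge y by 0.1 cm to split the remaining measurement spread, then press in small steps.

```bash
python3 -m inch '[{"angular":[0,0,0],"offset":[0,0.1,0],"grip":2},{"angular":[0,0,0],"offset":[0,0.1,-0.3],"grip":2},{"angular":[0,0,0],"offset":[0,0.1,-0.5],"grip":2},{"angular":[0,0,0],"offset":[0,0.1,-0.5],"grip":2}]'; python3 st.py;  python3 -m inch '[{"angular":[0,0,0],"offset":[0,0,-0.2],"grip":2},{"angular":[0,0,0],"offset":[0,0,-0.4],"grip":2},{"angular":[0,0,0],"offset":[0,0,-0.6],"grip":2},{"angular":[0,0,0],"offset":[0,0,-0.6],"grip":2}]'; python3 st.py
```

```text
time: 21.95
tool_pos: [0.508, -0.0196, 0.103]
orientation: [-2.719, -1.572, -0.001]
force: [-1.3, 1.8, 3.9]
gripper_width: 0.027
21.95 tcp [ 0.508  -0.0196  0.103 ] yaw 60.1 tilt [ 0.     0.001 -1.   ] q [ 0.28  0.59 -0.43  1.95  0.37  0.68 -0.9 ] F [-1.3  1.8  3.9] M [0.54 0.27 0.02] w 0.027
time: 22.45
tool_pos: [0.5077, -0.0198, 0.0956]
orientation: [-2.718, -1.572, -0.001]
force: [0.6, 4.0, -8.7]
gripper_width: 0.0268
22.45 tcp [ 0.5077 -0.0198  0.0956] yaw 60.1 tilt [-0.001  0.002 -1.   ] q [ 0.28  0.6  -0.42  1.96  0.38  0.66 -0.9 ] F [ 0.6  4.  -8.7] M [ 0.83 -0.38 -0.02] w 0.0268
```

Force of -8.7 N means the catches are drawing the cap down, so it has gone over. I'll keep pressing onto the seal.

```bash
python3 -m inch '[{"angular":[0,0,0],"offset":[0,0.05,-0.2],"grip":2},{"angular":[0,0,0],"offset":[0,0.05,-0.4],"grip":2},{"angular":[0,0,0],"offset":[0,0.05,-0.55],"grip":2},{"angular":[0,0,0],"offset":[0,0.05,-0.55],"grip":2},{"angular":[0,0,0],"offset":[0,0.05,-0.55],"grip":2}]'; python3 st.py
```

```text
time: 23.08
tool_pos: [0.5082, -0.0197, 0.0921]
orientation: [2.72, 1.572, 0.001]
force: [-1.4, 3.3, 5.7]
gripper_width: 0.027
23.07 tcp [ 0.5082 -0.0197  0.0921] yaw 60.1 tilt [ 0.001  0.    -1.   ] q [ 0.27  0.6  -0.41  1.96  0.38  0.65 -0.91] F [-1.4  3.3  5.7] M [ 0.85  0.49 -0.  ] w 0.027
```

```bash
python3 -m inch '[{"angular":[0,0,0],"offset":[0,0.05,-0.1],"grip":2},{"angular":[0,0,0],"offset":[0,0.05,-0.2],"grip":2},{"angular":[0,0,0],"offset":[0,0.05,-0.3],"grip":2},{"angular":[0,0,0],"offset":[0,0.05,-0.3],"grip":2},{"angular":[0,0,0],"offset":[0,0.05,-0.3],"grip":2}]'; python3 st.py
```

```text
time: 23.7
tool_pos: [0.5083, -0.0196, 0.0912]
orientation: [2.718, 1.571, 0.001]
force: [-6.0, 2.7, 21.3]
gripper_width: 0.0274
23.7 tcp [ 0.5083 -0.0196  0.0912] yaw 60.0 tilt [ 0.002 -0.002 -1.   ] q [ 0.27  0.6  -0.41  1.96  0.39  0.65 -0.91] F [-6.   2.7 21.3] M [ 0.6   1.42 -0.06] w 0.0274
```

A push of 21 N with the TCP at 0.0912 puts the cap within about 0.5 mm of the stud foot. I'll relieve the side load a little, hold, and take a last look.

```bash
python3 -m inch '[{"angular":[0,0,0],"offset":[-0.05,0,0],"grip":2},{"angular":[0,0,0],"offset":[-0.05,0,0],"grip":2},{"angular":[0,0,0],"offset":[-0.05,0,0],"grip":2},{"angular":[0,0,0],"offset":[-0.05,0,0],"grip":2},{"angular":[0,0,0],"offset":[-0.05,0,0],"grip":2},{"angular":[0,0,0],"offset":[-0.05,0,0],"grip":2}]'; python3 st.py; python3 - <<'E'
from h import *
im=env.capture('side');w=env.capture('wrist');save('w4',w)
a=cv2.resize(im[110:220,220:320],(400,440),interpolation=2);b=cv2.resize(w[100:420,120:440],(400,400),interpolation=2)
o=np.zeros((440,800,3),np.uint8);o[:,:400]=a;o[:400,400:]=b;save('v4',o)
E
```

```text
time: 24.45
tool_pos: [0.5083, -0.0196, 0.0912]
orientation: [2.718, 1.57, 0.002]
force: [-4.6, 3.0, 20.4]
gripper_width: 0.027
24.45 tcp [ 0.5083 -0.0196  0.0912] yaw 60.0 tilt [ 0.003 -0.001 -1.   ] q [ 0.27  0.6  -0.41  1.96  0.39  0.65 -0.91] F [-4.6  3.  20.4] M [0.57 1.27 0.01] w 0.027
```

View pics/v4.png

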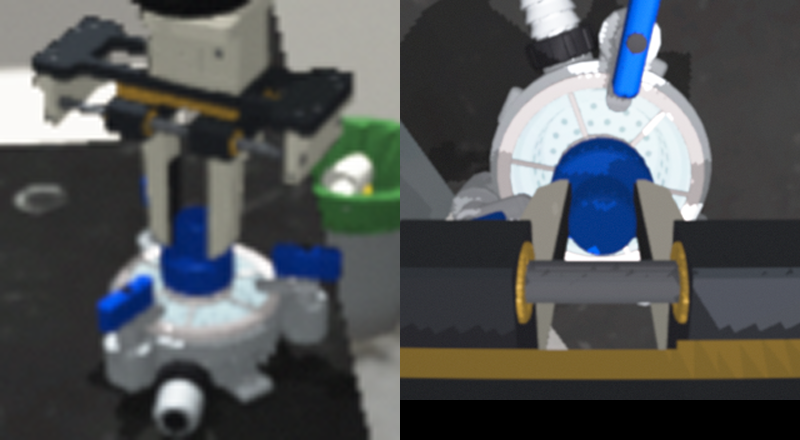

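The cap sits flat on the lid with its skirt hiding the seal, upright, centred, and held in the fingers; the visible bars point to the stud. The push is steady at 20 N, so I'm handing in.

```bash
python3 -c "
from plant import env
print(env.hand_in())"; python3 st.py
```

```text
the job is handed in; nothing more can be done
None
the job is handed in; nothing more can be done
```

The job is handed in. All three clamp bolts are turned to their end stops, and the blue cap is clipped onto the stud with the fingers still pressing it down. No verdict came back.

- **Bolts:** each one turned until the torque reached 0.38 to 0.63 N m, well over the 0.1 N m needed to turn it. In the pictures, the bars that could be seen point to the stud. I never got an unobstructed view of bolt c (bolt_1) after turning it, so that one rests mainly on the torque and the yaw.
- **Cap:** the force went through the click, pulling the tool down with about 9 N as the catches passed. It then settled at a steady push of about 20 N. The tool height puts the cap's underside within about 0.5 mm of the stud's foot, so the seal should be fully squeezed. The last picture shows it upright and centred.
- **Disagreements:** the cap's position in the fingers differed by up to 2 mm between measurements, so I split the difference. A side load of about 5 N remained on the cap at the end, and I did not remove it.
- **Bystanders:** nothing came near the sink plug, cream pot or nail brush, but I did not re-measure their positions at the end.

The arm's clock read 24.45 s at the last reading before hand-in, well under the 72 s limit.

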